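# Hang the red wheel on the hook

### The arm

A 6-joint arm with a two-finger parallel gripper is mounted at the origin on the work surface; the furniture and walls round the work are solid. World frame = base frame: x ahead of the robot, y to its left, z up, the work surface at z = 0. Lengths are in m, angles in rad, forces in N, time in s.
With the tool pointing down it reaches from about 0.25 to 0.775 m from the base axis. Payload 4 kg.
Tool frame: the origin (TCP) lies at the very end of the fingers, on their centre line; the grasp point (between the pads) lies 19 mm behind it (r.grasp_offset is the distance from the TCP to the grasp point, in m); z points along the fingers, y is the line along which they close (so a half turn about z gives the same grasp; the last joint's range is limited). The gripper opens to 85 mm and grips with 20 to 120 N. Pads are 22 mm wide; open, the fingers measure 114 mm over their backs; the gripper's body (76 mm by 85 mm) begins 54 mm behind the grasp point. The pads swing forward as they close: fully open they stand 13 mm farther back than shut.
Start: joints at [-1.43, 0.087, 1.371, -0, 1.684, -0.103], TCP at [0.133, -0.534, 0.231] pointing down, gripper open.
Joint ranges: [-3.1, 3.1], [-0.76, 2.03], [0.27, 2.55], [-1.08, 4.22], [0.17, 2.65], [-2.57, 2.57]. Speed limits (rad/s): [2.79, 2.79, 3.14, 3.14, 3.14, 3.14].

### API

Orientations are given as a unit quaternion [w, x, y, z].
In Python, from cell import status, imaging, r, finder gives the robot as it stands.
- The arm moves only by the tool arm_command, never from a script. Its argument "increments" is a list of rows, each a list of 4 numbers: the shift along the tool's x, y, z scaled (see below), then the turn about the tool's z scaled (see below). In form: [[dx, dy, dz, roll], ...]. A call has exactly 10 rows; each row is the pose to reach, as a shift and turn from the pose commanded when the call began, along the tool's axes at that moment; what a row does not reach only later rows make up. The controller multiplies each number of a shift by 750 mm and each number of a turn by 60 degrees. A row lasts 1/12 s, in which the tool goes at most 41.7 mm and 7.16 degrees, less where a joint would pass 70% of its speed; a pose out of reach is approached as far as the arm can. A call with a number of a shift or a turn outside -1 to 1 is refused whole. A call with a gripper value outside its range is refused whole. "claw" is the closure, from -1 (fully open) to 1 (shut), so that 0 is half open, set as the call begins (left out, the last holds). The fingers move at their own pace and stop on an object; the grip force is fixed at half the most. Time passes only in rows, so rows that repeat a pose let the fingers close, or fill a call up. It gives the time, the measured TCP pose, the force, the opening and the grip force at its end, in the units of the state.
- status.read_state(): the state, without advancing time (a new reading comes with each control period).
- imaging.camera(name): name is "scene" or "top" or "wrist"; returns the picture (400x640x3 uint8, red, green, blue); there is no depth.
- imaging.camera_params(name): a dict with "intrinsics" (3x3 intrinsics, pixels), "rvec" (rotation vector, rad) and "tvec" (3), from world to camera coordinates, as OpenCV has them; the wrist camera has in their place "T_tool_cam" (4x4, takes a point from camera to tool coordinates, whose origin is the TCP and whose axes are the flange's). Camera axes: x right, y down, z forward; pixel columns grow to the right and rows downward; lengths in m; the calibration is good to about 2 mm. A picture is of the moment at which its call begins: read the wrist's pose just before it. camera_params takes no time and is no camera call.
- r.finish_job(): hands the job in; it is judged then, once.
Trained networks look in the newest picture that a camera, given by its name, has taken for a name from the list of things; names that differ only in an ending like _2 or _b are one class to them, and where a whole thing is asked for, a point or a joint stands for the part that bears it (a point fixed in the world has none). Each returns a list of dicts, best first, with "score" (0 to 1); they miss things now and then, are a little off and sometimes report something else, mostly with a low value. They report only what shows in the picture. A call takes as long as a camera call.
- finder.masks_of(camera, thing): "region" (400x640 bool, what is visible of it) and "point" ([row, column] as shares, 0 to 1, of the picture: columns of its width, rows of its height, amid what is visible of it).
- finder.mark_of(camera, thing): "point" ([row, column] as shares, 0 to 1, of the picture: columns of its width, rows of its height: a listed point, or the origin of a listed thing).
The state is a dict: "clock": time; "joint_pos": joint angles; "qd": joint speeds; "joint_efforts": joint torques, N m; "tool_pos": TCP position; "tool_rot": TCP orientation; "wrist_force": force on the tool from outside, world axes, zero at the start; "wrist_torque": the same for the moment, N m; "opening": finger opening in m; "grasp_force": force on a finger pad.
Only numpy, scipy, OpenCV 4.12 (cv2) and the standard library are available. Lean on these libraries where they do the work, as an engineer would, in place of code of your own. Each camera call takes 0.05 s, during which the arm holds its last target. There are 200 camera calls.

### The job

Take the red wheel out of the rack by the top of its tyre and hang it on the hook of the blue stand, so that the hook's arm passes through the wheel just under the rim and the wheel hangs free and still there, between the post and the upturned end. Leave the yellow wheel standing in the rack.

Things in the scene. Friction and masses are not known exactly. Their poses are not given: they have to be found in the camera images.
- red_wheel: Wheel to hang: red rim, 200 mm across, upright in the rack, top 216 mm above the table. Black flat-sided tyre 24 mm wide; tyre and rim are 34 mm deep (inner radius 66 mm). Hub 36 mm across, 44 mm wide; 10 mm spokes at 45 degrees to the upright leave the space above the hub open. 0.3 to 0.65 kg. Origin: hub centre, 116 mm up. x: level axle; z: to the top.
- yellow_wheel: Wheel to leave alone: the same, but with yellow rim, spokes and hub. Origin: hub centre. x: its level axle.
- wheel_rack: Fixed rack of bent wire on a board, two bays 110 mm apart along its x axis (the axles' direction); either wheel may be in either bay. Wire hoops 84 mm high stand on both sides of each wheel with 2.5 mm play. Gripping just the top 20 mm of a tyre, from above, leaves the rim's lower 14 mm free for a hook. Origin: centre of its underside.
- hook_seat (a point): Top of the middle of the hook's level arm (10 mm steel rod along x), 250 mm above the table; the rim's inside shall rest here, the hub then 66 mm straight below, the axle along the arm. +x: the blue post, its face 60 mm away, no higher than the arm. -x: the free end, towards the robot. z: up. The stand is fixed.
- hook_tip (a point): Top of the hook's upturned end, 14 mm above the arm's top and 60 mm from the seat; its outer face is 5 mm further. The wheel passes over it, axle along the arm, when its hub is 50 to 60 mm below this point (54: 14 mm of room above the end, 10 mm under the arm). x, z: as for the seat.

How it is judged:
At the end, for the whole second after the job is handed in: The red wheel hangs at rest on the hook's arm by the inside of its rim: its hub within 50 mm of the hook's seat along the arm and 30 mm to either side, and 58 to 85 mm below it (x of red_wheel in the frame of hook_seat between -0.05 and 0.05 m and y of red_wheel in the frame of hook_seat between -0.03 and 0.03 m and z of red_wheel in the frame of hook_seat between -0.085 and -0.058 m and linear speed of red_wheel below 0.06 m/s and angular speed of red_wheel below 0.6 rad/s); the robot touches nothing.
It fails at once if The yellow wheel is moved by more than 25 mm (distance of yellow_wheel from where it was at the start of the episode above 0.025 m).
It also fails if it takes over 48 s, if anything falls off the work surface, if the arm or the gripper's body presses on something with over 40 N, if the wrist force passes 120 N, or if a joint passes its speed limit or range.

## Working session

There is one attempt and no reset: what is moved stays moved. The work goes in short steps, Python scripts to look and compute and a tool call to move; the robot and the scene stay as the last step left them, time stands still between calls to the robot, and variables do not carry over. Pictures are saved under pics/ and viewed, at most 10 in all, crops included, and the job is handed in when it is done.

Besides the shell and the picture viewer there is one more tool, called after "Request:" as name(argument=value, ...) on one line, values as JSON. arm_command: Moves the arm, as the interface text tells. Its arguments: {"type":"object","properties":{"increments":{"type":"array","items":{"type":"array","items":{"type":"number"}}},"claw":{"type":"number"}},"required":["increments"]}

```bash
mkdir -p pics; ls
cat > h.py <<'E'
import numpy as np, cv2, json
from cell import status, imaging, r, finder
from scipy.spatial.transform import Rotation as R
def cam(name, st=None):
    p=imaging.camera_params(name); K=np.array(p["intrinsics"],float)
    if "rvec" in p:
        Rc=cv2.Rodrigues(np.array(p["rvec"],float))[0]; t=np.array(p["tvec"],float).ravel()
        return K,Rc,t
    T=np.eye(4); st=st or status.read_state(); q=np.array(st["tool_rot"])
    T[:3,:3]=R.from_quat(q[[1,2,3,0]]).as_matrix(); T[:3,3]=st["tool_pos"]
    M=np.linalg.inv(T@np.array(p["T_tool_cam"])); return K,M[:3,:3],M[:3,3]
def ray(c,px):  # px=(col,row)
    K,Rc,t=c; d=Rc.T@np.linalg.inv(K)@np.array([px[0],px[1],1.]); return -Rc.T@t,d/np.linalg.norm(d)
def tri(cs,pxs):
    A=np.zeros((3,3));b=np.zeros(3);rs=[ray(c,p) for c,p in zip(cs,pxs)]
    for o,d in rs: P=np.eye(3)-np.outer(d,d);A+=P;b+=P@o
    X=np.linalg.solve(A,b); return X,[float(np.linalg.norm((np.eye(3)-np.outer(d,d))@(X-o))) for o,d in rs]
def proj(c,X):
    K,Rc,t=c; p=K@(Rc@np.asarray(X)+t); return p[:2]/p[2]
def onz(c,px,z):
    o,d=ray(c,px); return o+d*(z-o[2])/d[2]
E
cat > a.py <<'E'
from h import *
np.set_printoptions(precision=4,suppress=True)
print(status.read_state())
C={}
for n in ["scene","top","wrist"]:
    C[n]=cam(n); im=imaging.camera(n); cv2.imwrite(f"pics/{n}0.png",im[:,:,::-1])
    print(n,"pos",-C[n][1].T@C[n][2],"fwd",C[n][1][2])
D={}
for t in ["red_wheel","yellow_wheel","wheel_rack","hook_seat","hook_tip"]:
    for n in C:
        m=finder.mark_of(n,t)
        D[t,n]=[(round(x["score"],2),round(x["point"][1]*640,1),round(x["point"][0]*400,1)) for x in m[:2]]
        print(t,n,D[t,n])
    if D[t,"scene"] and D[t,"top"]: print("  tri",tri([C["scene"],C["top"]],[D[t,"scene"][0][1:],D[t,"top"][0][1:]]))
E
python3 a.py; python3 -c "
import cv2,numpy as np
a=[cv2.imread(f'pics/{n}0.png') for n in ['scene','top']]
cv2.imwrite('pics/both.png',cv2.resize(np.vstack(a),(480,600)))"
```

```text
pics
{'clock': 0.0, 'joint_pos': array([-1.4301,  0.088 ,  1.3723,  0.    ,  1.6836, -0.1031]), 'qd': array([-0.0008,  0.0002, -0.001 , -0.0012,  0.0005, -0.0017]), 'joint_efforts': array([ -0.0005, -35.1871, -31.3274,  -0.0003,   0.0108,  -0.    ]), 'tool_pos': array([ 0.1327, -0.5332,  0.2301]), 'tool_rot': array([-0.0011,  0.9926,  0.1216, -0.    ]), 'wrist_force': array([ 0.4374,  0.5173, -0.9535]), 'wrist_torque': array([ 0.0164, -0.0164, -0.0033]), 'grasp_force': 0.0, 'opening': 0.08545358931980328}
scene pos [0.1539 0.7521 0.6059] fwd [ 0.3912 -0.7891 -0.4736]
top pos [0.3644 0.0267 1.1916] fwd [ 0.1625 -0.0069 -0.9867]
wrist pos [ 0.2047 -0.5143  0.3728] fwd [-0.2812 -0.068  -0.9572]
red_wheel scene [(0.77, 236.0, 272.9)]
red_wheel top [(0.92, 234.2, 192.1)]
red_wheel wrist []
  tri (array([0.5621, 0.2674, 0.1189]), [0.00018590482485075159, 0.00018590482485058755])
yellow_wheel scene []
yellow_wheel top [(0.76, 250.0, 228.7), (0.71, 247.4, 217.3)]
yellow_wheel wrist []
wheel_rack scene [(0.68, 271.4, 323.4)]
wheel_rack top [(0.7, 247.6, 218.4)]
wheel_rack wrist []
  tri (array([ 0.5029,  0.2484, -0.001 ]), [0.001169706232499394, 0.0011697062324994435])
hook_seat scene [(0.87, 327.4, 131.1)]
hook_seat top [(0.7, 424.0, 175.0)]
hook_seat wrist []
  tri (array([ 0.598 , -0.225 ,  0.2458]), [0.004954463300961219, 0.004954463300961106])
hook_tip scene [(0.76, 343.8, 132.9)]
hook_tip top [(0.75, 413.1, 191.5)]
hook_tip wrist []
  tri (array([ 0.5461, -0.1969,  0.2584]), [0.002673810107680366, 0.002673810107680105])
```

View pics/both.png

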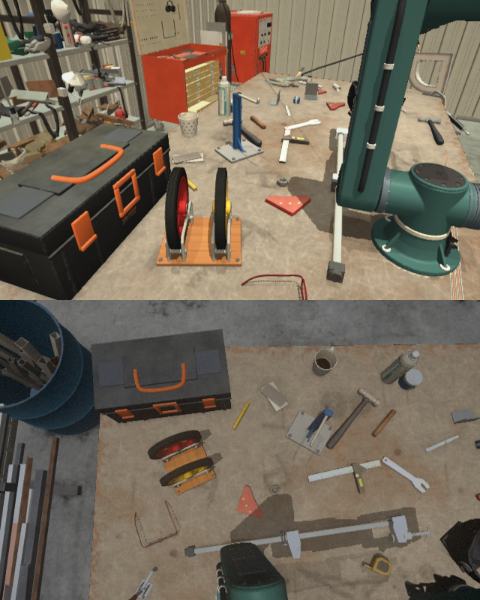

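The picture shows the red wheel in the far bay (scene ≈ (236,273)) beside the toolbox. The yellow wheel is nearer the robot, and the blue stand is on the right (top ≈ (424,175)). Next I'll enlarge these areas and overlay my estimates.

```bash
cat > b.py <<'E'
from h import *
np.set_printoptions(precision=4,suppress=True)
C={n:cam(n) for n in ["scene","top"]}
def wheel(c,hub,ang):
    a=np.array([np.cos(ang),np.sin(ang),0]); u=np.array([-a[1],a[0],0]); th=np.linspace(0,2*np.pi,60)
    return [[hub+s*a*.012+.1*(np.cos(t)*u+np.sin(t)*np.array([0,0,1])) for t in th] for s in (-1,1)]
I={n:cv2.imread(f"pics/{n}0.png") for n in C}
hub=np.array([.562,.267,.117]); ang=np.deg2rad(18)
seat=np.array([.598,-.225,.25]); d=np.array([np.cos(-.49),np.sin(-.49),0])
out=[]
for n,boxes in {"scene":[(195,180,150,200),(270,100,110,147)],"top":[(170,160,150,110),(370,130,100,73)]}.items():
    raw=I[n]
    for i,(x,y,w,h) in enumerate(boxes):
        s=400/w; im=cv2.resize(raw[y:y+h,x:x+w],(400,int(h*s)),interpolation=cv2.INTER_CUBIC)
        f=lambda X:tuple(int(v) for v in ((proj(C[n],X)-[x,y])*s))
        if i==0:
            for L in wheel(C[n],hub,ang): cv2.polylines(im,[np.array([f(p) for p in L])],True,(0,255,0),1)
        else:
            for p in (seat,seat-.06*d+[0,0,.014],seat+.06*d): cv2.circle(im,f(p),4,(0,255,0),1)
        out.append(cv2.resize(im,(400,300)) if n=="top" else cv2.resize(im,(400,533))[:533])
cv2.imwrite("pics/c1.png",np.hstack(out[:2])); cv2.imwrite("pics/c2.png",np.hstack(out[2:]))
E
python3 b.py
```

```text
(no output)
```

View pics/c1.png

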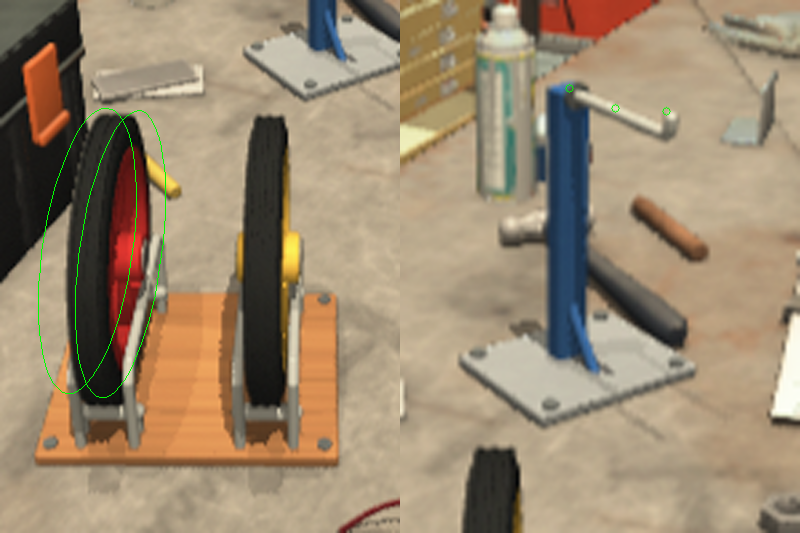

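View pics/c2.png

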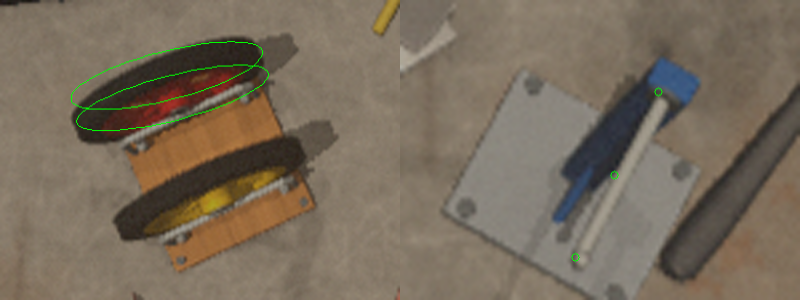

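The overlay shows the wheel's yaw is more than 18°, about 24°, and the hook lies a few mm toward −y of my estimate. In the scene view the tip is at about (345,131) and the arm–post joint at (317,125). In the top view they are at (415,194) and (436,154). I'll fit the wheels by silhouette and triangulate the hook.

```bash
cat > c.py <<'E'
from h import *
from scipy.optimize import minimize
np.set_printoptions(precision=4,suppress=True)
C={n:cam(n) for n in ["scene","top"]}
for nm,a,b in [("tip",(344.8,131.1),(415,193.7)),("post joint",(317.3,125.3),(435.7,154.3))]:
    print(nm,tri([C["scene"],C["top"]],[a,b]))
for n in C: imaging.camera(n)
th=np.linspace(0,2*np.pi,72)
def hull(c,p):
    a=np.array([np.cos(p[3]),np.sin(p[3]),0]);u=np.array([-a[1],a[0],0])
    P=[p[:3]+s*a*.012+.1*(np.cos(t)*u+np.sin(t)*np.array([0,0,1])) for t in th for s in(-1,1)]
    return cv2.convexHull(np.array([proj(c,x) for x in P],np.float32))
for t,x0 in [("red_wheel",[.562,.267,.116,.4]),("yellow_wheel",[.46,.23,.116,.4])]:
    H={}
    for n in C:
        ms=finder.masks_of(n,t); print(t,n,[(round(m["score"],2),int(m["region"].sum()),np.round(m["point"],3)) for m in ms[:3]])
        if ms:
            m=ms[0]["region"].astype(np.uint8); m=cv2.morphologyEx(m,cv2.MORPH_OPEN,np.ones((3,3)))
            ys,xs=np.nonzero(m); H[n]=cv2.convexHull(np.c_[xs,ys].astype(np.float32))
    def iou(n,p):
        h=hull(C[n],p); A,_=cv2.intersectConvexConvex(h,H[n]); return A/(cv2.contourArea(h)+cv2.contourArea(H[n])-A)
    for ns in [list(H)]+[[n] for n in H]:
        x=np.array(x0)
        f=lambda p:-sum(iou(n,p) for n in ns)+(0 if len(ns)>1 else 1e3*(p[2]-.116)**2)
        s=minimize(f,x,method="Nelder-Mead",options=dict(initial_simplex=np.array([x]+[x+e for e in np.diag([.02,.02,.02,.2])]),xatol=1e-5,maxiter=2000))
        print(t,ns,s.x,"yaw deg",np.rad2deg(s.x[3]),[iou(n,s.x) for n in ns])
E
python3 c.py
```

```text
tip (array([ 0.5421, -0.1996,  0.2628]), [0.00038040185671570976, 0.00038040185671571654])
post joint (array([ 0.6483, -0.2563,  0.2464]), [0.0014461912375662456, 0.001446191237566293])
red_wheel scene [(0.59, 2727, array([0.679, 0.365]))]
red_wheel top [(0.82, 1418, array([0.478, 0.357]))]
red_wheel ['scene', 'top'] [0.5576 0.27   0.1148 0.4823] yaw deg 27.634072205998272 [0.921040009787757, 0.830791228357546]
red_wheel ['scene'] [0.5567 0.2708 0.1159 0.4853] yaw deg 27.802902734579703 [0.9216468506032637]
red_wheel ['top'] [0.5595 0.2708 0.1155 0.4319] yaw deg 24.748105861908922 [0.8397447804132814]
yellow_wheel scene [(0.82, 1910, array([0.686, 0.46 ])), (0.75, 2082, array([0.484, 0.49 ]))]
yellow_wheel top [(0.58, 1199, array([0.568, 0.39 ]))]
yellow_wheel ['scene', 'top'] [0.46   0.2197 0.1166 0.4399] yaw deg 25.206515165589696 [0.8742195024177216, 0.9073925627392528]
yellow_wheel ['scene'] [0.4621 0.2213 0.1164 0.6151] yaw deg 35.243074172612644 [0.7471377383086134]
yellow_wheel ['top'] [0.4614 0.2209 0.1154 0.4314] yaw deg 24.71620484269798 [0.9173405933519099]
```

```bash
cat > go.py <<'E'
# usage: go.py x y z yawdeg(tool y) [start x y z yaw]  -> scaled increments
from h import *; import sys
a=[float(v) for v in sys.argv[1:]]
def inc(s,t):
    p,y0=np.array(s[:3]),np.deg2rad(s[3]); d=np.array(t[:3])-p
    ty=np.array([np.cos(y0),np.sin(y0)]); tx=np.array([-ty[1],ty[0]])
    turn=(t[3]-s[3]+180)%360-180
    return np.round([d[:2]@tx/.75,d[:2]@ty/.75,-d[2]/.75,-turn/60],4)
def cur():
    s=status.read_state(); q=np.array(s["tool_rot"]); m=R.from_quat(q[[1,2,3,0]]).as_matrix()
    return [*s["tool_pos"],np.rad2deg(np.arctan2(m[1,1],m[0,1]))]
if __name__=="__main__":
    c=cur(); print("cur",np.round(c,4))
    for i in range(0,len(a),4): print(inc(c,a[i:i+4])); c=a[i:i+4]
E
python3 go.py .30 -.19 .34 -26 .47 .10 .36 20 .559 .27 .36 26
```

```text
cur [  0.1328  -0.5337   0.2313 -76.0293]
[ 0.3271 -0.3909 -0.1449 -0.8338]
[ 0.4469  0.0342 -0.0267 -0.7667]
[ 0.1724  0.189  -0.     -0.1   ]
```

Request:
arm_command(increments=[[0.033,-0.039,-0.03,-0.08],[0.066,-0.078,-0.05,-0.17],[0.099,-0.117,-0.07,-0.25],[0.132,-0.156,-0.09,-0.33],[0.165,-0.195,-0.11,-0.42],[0.198,-0.234,-0.13,-0.5],[0.231,-0.273,-0.145,-0.58],[0.264,-0.312,-0.145,-0.67],[0.297,-0.351,-0.145,-0.75],[0.327,-0.391,-0.145,-0.834]], claw=-1)

```text
clock: 2.03
tool_pos: [0.3004, -0.1883, 0.3406]
tool_rot: [0.001, 0.847, 0.532, 0.0]
wrist_force: [1.2, -0.5, 0.6]
opening: 0.0856
grasp_force: 0.0
```

Request:
arm_command(increments=[[0.045,0.003,-0.003,-0.08],[0.09,0.007,-0.006,-0.16],[0.135,0.01,-0.01,-0.24],[0.18,0.014,-0.013,-0.31],[0.225,0.017,-0.016,-0.38],[0.27,0.021,-0.02,-0.46],[0.315,0.024,-0.023,-0.54],[0.36,0.027,-0.027,-0.62],[0.405,0.031,-0.027,-0.7],[0.447,0.034,-0.027,-0.767]])

```text
clock: 2.87
tool_pos: [0.4705, 0.1022, 0.3606]
tool_rot: [0.0, 0.571, 0.821, 0.0]
wrist_force: [1.0, -0.6, 0.6]
opening: 0.0855
grasp_force: 0.0
```

Request:
arm_command(increments=[[0.02,0.022,0,-0.02],[0.04,0.044,0,-0.04],[0.06,0.066,0,-0.06],[0.08,0.088,0,-0.08],[0.1,0.11,0,-0.1],[0.12,0.132,0,-0.1],[0.145,0.16,0,-0.1],[0.165,0.18,0,-0.1],[0.172,0.189,0,-0.1],[0.172,0.189,0,-0.1]])

```text
clock: 3.7
tool_pos: [0.5593, 0.2713, 0.3588]
tool_rot: [-0.001, 0.529, 0.849, -0.001]
wrist_force: [-0.2, 0.0, -0.4]
opening: 0.0851
grasp_force: 0.0
```

```bash
cat > d.py <<'E'
from h import *; import sys; from go import cur
np.set_printoptions(precision=4,suppress=True)
tag=sys.argv[1]; print(cur(), status.read_state()["clock"],status.read_state()["wrist_force"])
st=status.read_state(); c=cam("wrist",st); im=imaging.camera("wrist")[:,:,::-1].copy()
for t in ["red_wheel","yellow_wheel"]:
    m=finder.mark_of("wrist",t); print(t,[(round(x["score"],2),x["point"][1]*640,x["point"][0]*400) for x in m[:2]])
hub=np.array([.559,.270,.116]); ang=np.deg2rad(26); a=np.array([np.cos(ang),np.sin(ang),0]);u=np.array([-a[1],a[0],0])
for s in(-1,1):
    L=[proj(c,hub+s*a*.012+.1*(np.cos(t)*u+np.sin(t)*np.array([0,0,1]))) for t in np.linspace(0,np.pi,40)]
    cv2.polylines(im,[np.array(L,int)],False,(0,255,0),1)
cv2.imwrite(f"pics/w{tag}.png",im)
E
python3 d.py 1
```

```text
[np.float64(0.5592613186699493), np.float64(0.27130259515057786), np.float64(0.3587901565011102), np.float64(26.140904132256754)] 3.7 [-0.2353  0.0148 -0.3798]
red_wheel [(0.8, 316.608, 175.8)]
yellow_wheel [(0.71, 232.70399999999998, 169.6)]
```

View pics/w1.png

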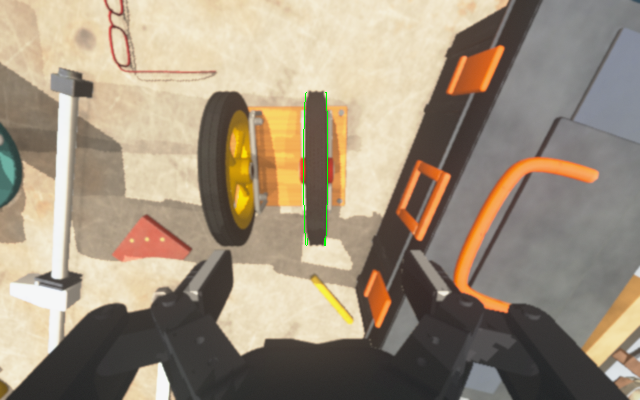

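The wrist overlay sits on the red tyre (column 316, rows 92–245). The toolbox edge is clear, at column 370 or more. I'll go down with a reduced opening.

Request:
arm_command(increments=[[0,0,0.03,0],[0,0,0.06,0],[0,0,0.09,0],[0,0,0.12,0],[0,0,0.145,0],[0,0,0.17,0],[0,0,0.19,0],[0,0,0.205,0],[0,0,0.213,0],[0,0,0.218,0]], claw=-0.4)

```text
clock: 4.68
tool_pos: [0.5585, 0.2691, 0.1965]
tool_rot: [-0.0, 0.53, 0.848, -0.0]
wrist_force: [-0.4, 0.2, 0.5]
opening: 0.0595
grasp_force: 0.0
```

Request:
arm_command(increments=[[0,0,0,0],[0,0,0,0],[0,0,0,0],[0,0,0,0],[0,0,0,0],[0,0,0,0],[0,0,0,0],[0,0,0,0],[0,0,0,0],[0,0,0,0]], claw=1)

```text
clock: 5.52
tool_pos: [0.5594, 0.2701, 0.1985]
tool_rot: [0.001, 0.53, 0.848, 0.001]
wrist_force: [-0.6, -0.9, 5.8]
opening: 0.0225
grasp_force: 61.9
```

```bash
python3 d.py 2; python3 -c "
from h import *
print(status.read_state())
a=imaging.camera('scene')[170:320,190:350,::-1]; b=cv2.imread('pics/w2.png')
cv2.imwrite('pics/g2.png',np.hstack([cv2.resize(a,(400,375)),cv2.resize(b,(400,375))]))"
```

```text
[np.float64(0.5594264097072127), np.float64(0.27010862003772246), np.float64(0.19846459193690827), np.float64(26.026433216599575)] 5.5167 [-0.5866 -0.9371  5.7685]
red_wheel [(0.91, 316.672, 205.79999999999998)]
yellow_wheel [(0.91, 180.096, 206.0)]
{'clock': 5.6667, 'joint_pos': array([ 3.58719054e-01,  2.51974271e-01,  1.24619506e+00, -2.82725268e-04,
        1.64055088e+00, -9.55656699e-02]), 'qd': array([ 0.00135113, -0.00145834,  0.00042127,  0.00047766,  0.00176378,
       -0.00048724]), 'joint_efforts': array([ 2.35995222e-01, -3.87535715e+01, -2.85884017e+01,  1.18242754e-01,
       -1.73697146e-01, -2.28020194e-02]), 'tool_pos': array([0.55944714, 0.27010956, 0.19845541]), 'tool_rot': array([0.00098547, 0.52971559, 0.84817411, 0.00105426]), 'wrist_force': array([-0.28095997, -0.59166443,  5.17798019]), 'wrist_torque': array([-0.06558664,  0.1348891 , -0.01735435]), 'grasp_force': 61.85145175725992, 'opening': 0.022381876844948006}
```

View pics/g2.png

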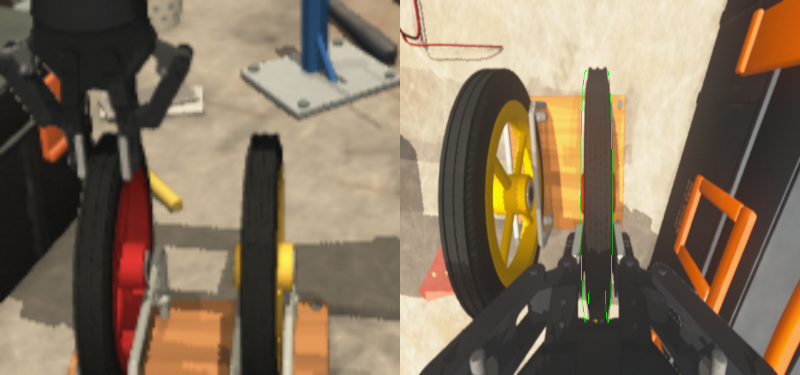

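The tyre top is gripped between the pads at 62 N, and the wheel is still in its bay. I'll lift it straight up until its bottom is above the yellow wheel's top.

Request:
arm_command(increments=[[0,0,-0.01,0],[0,0,-0.025,0],[0,0,-0.05,0],[0,0,-0.08,0],[0,0,-0.115,0],[0,0,-0.155,0],[0,0,-0.2,0],[0,0,-0.245,0],[0,0,-0.285,0],[0,0,-0.312,0]])

```text
clock: 6.55
tool_pos: [0.5585, 0.27, 0.4343]
tool_rot: [0.001, 0.53, 0.848, 0.001]
wrist_force: [0.4, -0.3, -3.5]
opening: 0.0224
grasp_force: 60.7
```

```bash
python3 go.py .52 .05 .425 -1 .48 -.167 .425 -28.1; python3 -c "
from h import *
s=status.read_state();print(s['wrist_force'],s['opening'],s['grasp_force'],s['wrist_torque'])"
```

```text
cur [ 0.5585  0.27    0.4343 26.0412]
[-0.241  -0.1749  0.0124  0.4507]
[-0.2902 -0.0483 -0.      0.4517]
[ 0.40765253 -0.27418326 -3.46791081] 0.022354723261393476 60.70807473704136 [-0.05718493 -0.08145742  0.00614995]
```

Request:
arm_command(increments=[[-0.01,-0.007,0,0.02],[-0.025,-0.018,0,0.05],[-0.05,-0.036,0,0.1],[-0.08,-0.058,0,0.15],[-0.11,-0.08,0,0.21],[-0.14,-0.102,0,0.27],[-0.17,-0.124,0,0.32],[-0.2,-0.145,0.004,0.38],[-0.225,-0.163,0.008,0.42],[-0.241,-0.175,0.012,0.45]])

```text
clock: 7.38
tool_pos: [0.519, 0.0471, 0.4194]
tool_rot: [-0.001, 0.715, 0.699, -0.002]
wrist_force: [0.0, 1.0, -3.7]
opening: 0.0226
grasp_force: 60.7
```

Request:
arm_command(increments=[[-0.02,-0.003,0,0.03],[-0.05,-0.008,0,0.08],[-0.085,-0.014,0,0.13],[-0.12,-0.02,0,0.19],[-0.155,-0.026,0,0.25],[-0.19,-0.032,0,0.31],[-0.225,-0.037,0,0.36],[-0.255,-0.042,0,0.41],[-0.28,-0.046,0,0.44],[-0.29,-0.048,0,0.452]])

```text
clock: 8.22
tool_pos: [0.4791, -0.1695, 0.419]
tool_rot: [-0.001, 0.859, 0.512, -0.002]
wrist_force: [0.9, 0.8, -4.5]
opening: 0.0227
grasp_force: 60.6
```

```bash
cat > e.py <<'E'
from h import *; import sys; from go import cur,inc
np.set_printoptions(precision=4,suppress=True)
tag=sys.argv[1]; u=cur(); s=status.read_state(); print(np.round(u,4),s["clock"],s["wrist_force"],s["opening"],s["grasp_force"])
C={n:cam(n,s) for n in ["scene","top","wrist"]}; I={n:imaging.camera(n)[:,:,::-1].copy() for n in C}
P={}
for t in ["hook_seat","hook_tip","red_wheel"]:
    for n in C:
        m=finder.mark_of(n,t)
        if m: P[t,n]=(m[0]["point"][1]*640,m[0]["point"][0]*400); print(t,n,round(m[0]["score"],2),np.round(P[t,n],1))
    ns=[n for n in C if (t,n) in P]
    for k in ([ns]+[[a,b] for i,a in enumerate(ns) for b in ns[i+1:]] if len(ns)>2 else [ns]):
        if len(k)>1: X,e=tri([C[n] for n in k],[P[t,n] for n in k]); print("  ",k,X,np.round(e,4))
seat=np.array([.595,-.228,.25]); d=np.array([np.cos(-.49),np.sin(-.49),0])
out=[]
for n,(x,y,w,h) in {"scene":(230,40,200,188),"wrist":(0,0,640,400),"top":(350,100,128,120)}.items():
    im=I[n]
    s=400/w; im=cv2.resize(im[y:y+h,x:x+w],(400,int(h*s)),interpolation=cv2.INTER_CUBIC)
    for p in (seat,seat-.06*d+[0,0,.014],seat+.06*d): cv2.circle(im,tuple(int(v) for v in (proj(C[n],p)-[x,y])*s),3,(0,255,0),1)
    out.append(im[:375] if n!="wrist" else im)
cv2.imwrite(f"pics/s{tag}.png",np.hstack([out[0][:375],cv2.resize(out[1],(400,250))] if 0 else [out[0][:375],np.vstack([out[1],np.zeros((125,400,3),np.uint8)])]))
cv2.imwrite(f"pics/t{tag}.png",out[2])
E
python3 e.py 3
```

```text
[  0.4791  -0.1695   0.419  -28.4248] 8.2167 [ 0.9104  0.7949 -4.4751] 0.022688120627731033 60.6449981277305
hook_seat scene 0.68 [331.3 132.4]
hook_seat top 0.69 [428.4 174.9]
hook_seat wrist 0.85 [435.6 179.4]
   ['scene', 'top', 'wrist'] [ 0.5967 -0.2358  0.2393] [0.0005 0.0038 0.0042]
   ['scene', 'top'] [ 0.5967 -0.2393  0.2386] [0.0012 0.0012]
   ['scene', 'wrist'] [ 0.596  -0.2313  0.2414] [0.0015 0.0015]
   ['top', 'wrist'] [ 0.6128 -0.2574  0.1749] [0.0017 0.0017]
hook_tip top 0.8 [415.1 192.2]
red_wheel scene 0.89 [365.4 106.3]
red_wheel top 0.75 [410.5 217.4]
red_wheel wrist 0.98 [317.1 206.6]
   ['scene', 'top', 'wrist'] [ 0.4775 -0.1679  0.343 ] [0.0011 0.0035 0.003 ]
   ['scene', 'top'] [ 0.4762 -0.1685  0.3438] [0.0021 0.0021]
   ['scene', 'wrist'] [ 0.4791 -0.1666  0.3438] [0.0013 0.0013]
   ['top', 'wrist'] [ 0.4769 -0.1734  0.3213] [0.0009 0.0009]
```

View pics/s3.png

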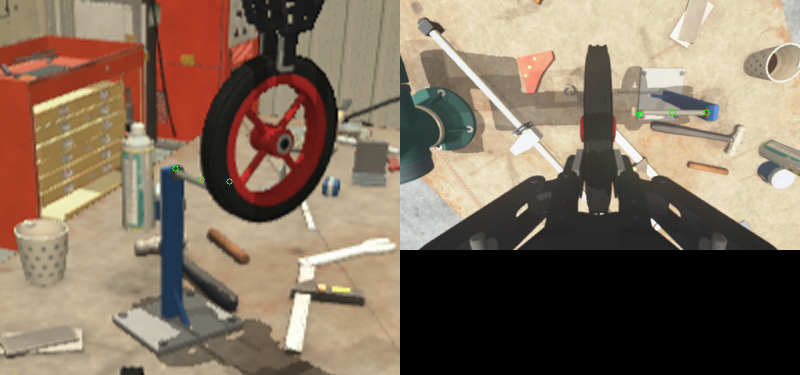

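The wheel hangs upright in the grip, hub at scene ≈ (365,106). In the wrist view my hook points sit on the arm (from (637,114) to (712,113) in the crop), and the arm is parallel to the closing line, so yaw is right. I'll lower to passing height in front of the tip.

Request:
arm_command(increments=[[0,0,0.008,0],[0,0,0.025,0],[0,0,0.05,0],[0,0,0.075,0],[0,0,0.1,0],[0,0,0.125,0],[0,0,0.145,0],[0,0,0.158,0],[0,0,0.166,0],[0,0,0.168,0]])

```text
clock: 9.65
tool_pos: [0.4801, -0.1667, 0.2945]
tool_rot: [-0.001, 0.858, 0.514, -0.001]
wrist_force: [1.0, 0.4, -3.6]
opening: 0.0222
grasp_force: 60.6
```

```bash
python3 e.py 4; python3 go.py .5273 -.1923 .2925 -28.1;  python3 - <<'E'
from h import *
s=status.read_state();print(s["tool_pos"])
c=cam("scene"); t=cam("top")
# wheel outline from measured TCP
im=imaging.camera("scene")[:,:,::-1].copy(); hub=np.array(s["tool_pos"])-[0,0,.0825]; y=-.49
a=np.array([np.cos(y),np.sin(y),0]);u=np.array([-a[1],a[0],0])
big=cv2.resize(im[60:210,290:450],(800,750),interpolation=cv2.INTER_CUBIC)
f=lambda X:((proj(c,X)-[290,60])*5).astype(int)
for r_,s_ in ((.1,.012),(.066,.012),(.018,.022)):
    cv2.polylines(big,[np.array([f(hub+s_*a*sg+r_*(np.cos(q)*u+np.sin(q)*np.array([0,0,1]))) for q in np.linspace(0,6.29,60)]) for sg in (-1,1)],True,(0,255,0),1)
seat=np.array([.595,-.228,.25])
for p in (seat,seat-.06*a+[0,0,.014],seat+.06*a): cv2.circle(big,tuple(map(int,f(p))),4,(255,255,0),1)
cv2.imwrite("pics/s5.png",big[:600])
E
```

```text
[  0.4801  -0.1667   0.2945 -28.0874] 9.65 [ 0.9739  0.4369 -3.6145] 0.02224347172543411 60.577763594716814
hook_seat scene 0.7 [328.5 130.4]
hook_seat top 0.82 [427.  172.7]
hook_seat wrist 0.73 [503.9 222.7]
   ['scene', 'top', 'wrist'] [ 0.6003 -0.2322  0.2443] [0.0032 0.0025 0.0033]
   ['scene', 'top'] [ 0.6017 -0.2337  0.245 ] [0.0022 0.0022]
   ['scene', 'wrist'] [ 0.5983 -0.2265  0.2476] [0.0023 0.0023]
   ['top', 'wrist'] [ 0.6032 -0.2384  0.2307] [0. 0.]
hook_tip scene 0.62 [344.1 129.5]
hook_tip top 0.73 [413.4 190.1]
hook_tip wrist 0.56 [424.9 235. ]
   ['scene', 'top', 'wrist'] [ 0.5442 -0.1959  0.269 ] [0.0021 0.0059 0.004 ]
   ['scene', 'top'] [ 0.5463 -0.1957  0.2682] [0.0039 0.0039]
   ['scene', 'wrist'] [ 0.5416 -0.1975  0.2679] [0.0012 0.0012]
   ['top', 'wrist'] [ 0.5424 -0.1896  0.2846] [0.0043 0.0043]
red_wheel scene 0.91 [361.5 156.6]
red_wheel top 0.88 [393.9 220. ]
red_wheel wrist 0.94 [319.6 210.8]
   ['scene', 'top', 'wrist'] [ 0.481  -0.1626  0.2167] [0.0027 0.006  0.0052]
   ['scene', 'top'] [ 0.4798 -0.1576  0.2182] [0.0032 0.0032]
   ['scene', 'wrist'] [ 0.4806 -0.1691  0.2135] [0.0001 0.0001]
   ['top', 'wrist'] [ 0.4826 -0.1576  0.2362] [0.0046 0.0046]
cur [  0.4806  -0.167    0.296  -28.0916]
[-0.0005  0.0709  0.0046  0.0001]
[ 0.48055196 -0.16695847  0.29598309]
```

View pics/s5.png

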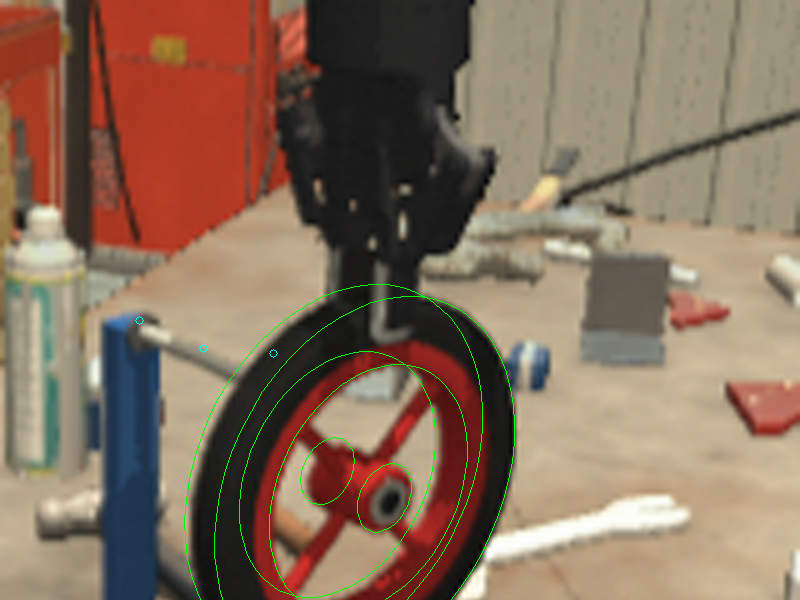

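The outline matches the wheel, with the actual hub about 1 mm low, and the hook points fit the arm. I'll lower 2 mm and advance along the arm, stopping with the tip inside the rim opening to check.

Request:
arm_command(increments=[[0,0,0.003,0],[0,0.005,0.003,0],[0,0.012,0.003,0],[0,0.02,0.003,0],[0,0.029,0.003,0],[0,0.038,0.003,0],[0,0.047,0.003,0],[0,0.055,0.003,0],[0,0.06,0.003,0],[0,0.062,0.003,0]])

```text
clock: 11.13
tool_pos: [0.5221, -0.1892, 0.2932]
tool_rot: [-0.0, 0.858, 0.514, -0.0]
wrist_force: [-0.2, 0.3, -3.9]
opening: 0.0225
grasp_force: 60.6
```

```bash
cat > f.py <<'E'
from h import *; import sys; from go import cur
s=status.read_state();print(np.round(cur(),4),s["clock"],s["wrist_force"])
c=cam("scene"); im=imaging.camera("scene")[:,:,::-1].copy(); hub=np.array(s["tool_pos"])-[0,0,.0835]; y=-.49
a=np.array([np.cos(y),np.sin(y),0]);u=np.array([-a[1],a[0],0])
b=cv2.resize(im[80:200,270:430],(800,600),interpolation=cv2.INTER_CUBIC); f=lambda X:((proj(c,X)-[270,80])*5).astype(int)
cv2.polylines(b,[np.array([f(hub+.022*a*sg+.018*(np.cos(q)*u+np.sin(q)*np.array([0,0,1]))) for q in np.linspace(0,6.29,60)]) for sg in (-1,1)],True,(0,255,0),1)
seat=np.array([.595,-.228,.25])
for p in (seat,seat-.06*a+[0,0,.014],seat+.06*a): cv2.circle(b,tuple(map(int,f(p))),4,(255,255,0),1)
cv2.imwrite(f"pics/s{sys.argv[1]}.png",b)
q=seat-hub; print("along",q@a,"side",q@u,"hub below seat",q[2])
E
python3 f.py 6
```

```text
[  0.5221  -0.1892   0.2932 -28.0978] 11.1333 [-0.2464297   0.32220391 -3.91652803]
along 0.08254661825543588 side 7.2824654317983e-05 hub below seat 0.04029680868389007
```

View pics/s6.png

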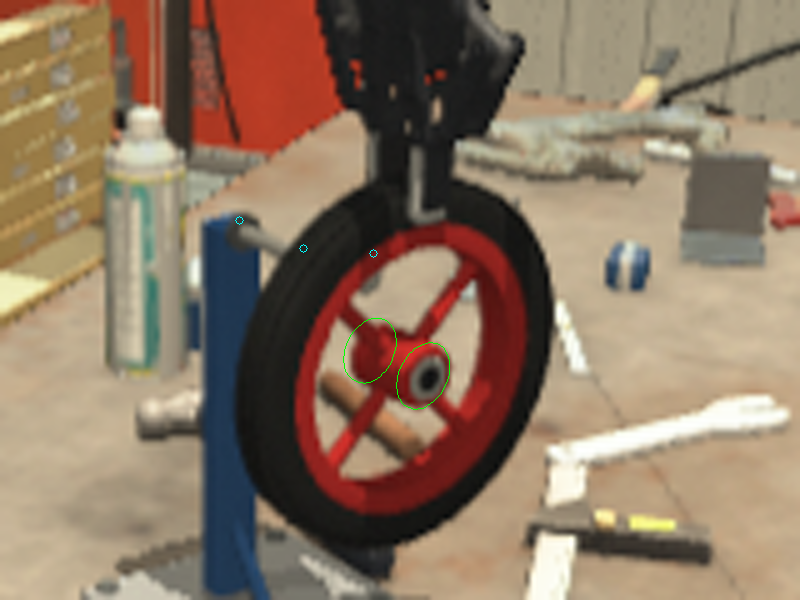

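The end of the hook shows at (372,280), inside the opening just under the rim, and the hub is 54 mm below the tip as wanted. I'll go on in two parts, watching the force.

Request:
arm_command(increments=[[0,0.004,0,0],[0,0.009,0,0],[0,0.015,0,0],[0,0.021,0,0],[0,0.027,0,0],[0,0.033,0,0],[0,0.039,0,0],[0,0.044,0,0],[0,0.047,0,0],[0,0.048,0,0]])

```text
clock: 12.02
tool_pos: [0.5536, -0.206, 0.2933]
tool_rot: [-0.0, 0.858, 0.514, -0.0]
wrist_force: [-0.0, 0.5, -3.6]
opening: 0.0227
grasp_force: 60.6
```

Request:
arm_command(increments=[[0,0.004,0,0],[0,0.01,0,0],[0,0.018,0,0],[0,0.026,0,0],[0,0.034,0,0],[0,0.042,0,0],[0,0.05,0,0],[0,0.056,0,0],[0,0.06,0,0],[0,0.061,0,0]])

```text
clock: 12.85
tool_pos: [0.5941, -0.2276, 0.2932]
tool_rot: [-0.0, 0.858, 0.514, -0.0]
wrist_force: [1.1, 0.2, -4.3]
opening: 0.0224
grasp_force: 60.6
```

```bash
python3 f.py 7
```

```text
[  0.5941  -0.2276   0.2932 -28.0944] 12.85 [ 1.08817937  0.15124805 -4.30792009]
along 0.0009520291578654467 side 6.585857395754447e-05 hub below seat 0.04032186325721615
```

View pics/s7.png

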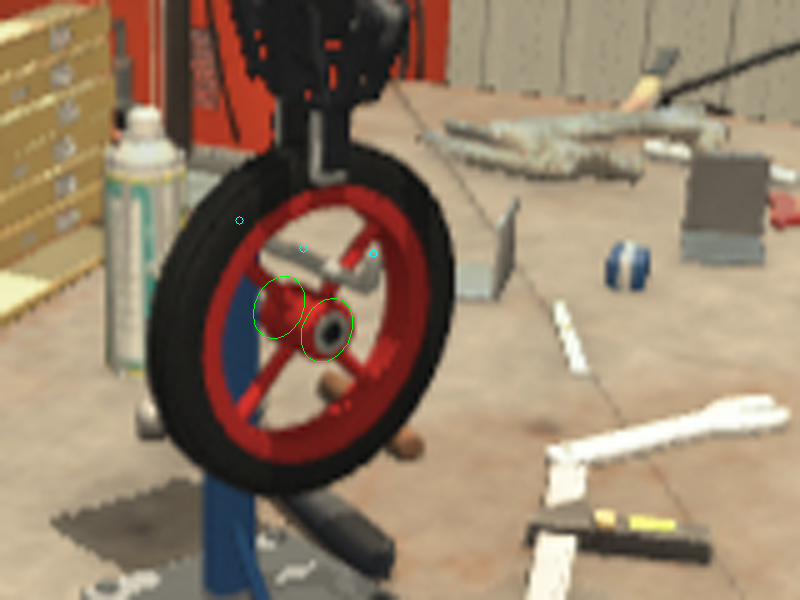

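The arm passes through the wheel between rim and hub, with its end in front of the wheel at (372,265) and no contact force. I'll lower it onto the arm.

Request:
arm_command(increments=[[0,0,0.003,0],[0,0,0.007,0],[0,0,0.011,0],[0,0,0.015,0],[0,0,0.019,0],[0,0,0.023,0],[0,0,0.026,0],[0,0,0.029,0],[0,0,0.031,0],[0,0,0.032,0]])

```text
clock: 13.73
tool_pos: [0.5936, -0.2273, 0.2692]
tool_rot: [-0.0, 0.858, 0.514, -0.0]
wrist_force: [-0.2, 0.2, -4.2]
opening: 0.0223
grasp_force: 60.7
```

Request:
arm_command(increments=[[0,0,0.0005,0],[0,0,0.001,0],[0,0,0.0015,0],[0,0,0.002,0],[0,0,0.002,0],[0,0,0.002,0],[0,0,0.002,0],[0,0,0.002,0],[0,0,0.002,0],[0,0,0.002,0]])

```text
clock: 14.57
tool_pos: [0.5937, -0.2273, 0.2681]
tool_rot: [0.0, 0.858, 0.514, -0.0]
wrist_force: [-0.2, -0.1, -3.6]
opening: 0.0227
grasp_force: 60.7
```

Not yet in contact, as the weight is still on the wrist. I'll lower 2 mm more.

Request:
arm_command(increments=[[0,0,0.0005,0],[0,0,0.001,0],[0,0,0.0015,0],[0,0,0.002,0],[0,0,0.0025,0],[0,0,0.003,0],[0,0,0.003,0],[0,0,0.003,0],[0,0,0.003,0],[0,0,0.003,0]])

```text
clock: 15.4
tool_pos: [0.5937, -0.2273, 0.2667]
tool_rot: [0.0, 0.858, 0.514, 0.0]
wrist_force: [-1.1, 0.3, 2.3]
opening: 0.0227
grasp_force: 61.3
```

Contact: the weight has come off the wrist. I'll open moderately, wait, and then rise.

Request:
arm_command(increments=[[0,0,0,0],[0,0,0,0],[0,0,0,0],[0,0,0,0],[0,0,0,0],[0,0,0,0],[0,0,0,0],[0,0,0,0],[0,0,0,0],[0,0,0,0]], claw=-0.1)

```text
clock: 16.23
tool_pos: [0.5937, -0.2273, 0.2658]
tool_rot: [0.0, 0.858, 0.514, -0.0]
wrist_force: [0.2, 0.9, 0.4]
opening: 0.0468
grasp_force: 0.0
```

Request:
arm_command(increments=[[0,0,-0.003,0],[0,0,-0.01,0],[0,0,-0.02,0],[0,0,-0.035,0],[0,0,-0.055,0],[0,0,-0.075,0],[0,0,-0.095,0],[0,0,-0.115,0],[0,0,-0.13,0],[0,0,-0.135,0]])

```text
clock: 17.07
tool_pos: [0.594, -0.2275, 0.3713]
tool_rot: [0.003, 0.858, 0.514, 0.002]
wrist_force: [-0.1, 0.0, 1.1]
opening: 0.0469
grasp_force: 0.0
```

Run:
```python
from h import *
s=status.read_state(); print(s["clock"],s["tool_pos"],s["wrist_force"],s["opening"])
C={n:cam(n) for n in ["scene","top"]}; seat=np.array([.595,-.228,.25]); a=np.array([np.cos(.49),-np.sin(.49),0]);u=np.array([-a[1],a[0],0])
for k in range(2):
    I={}; P={}
    for n in C:
        I[n]=imaging.camera(n); m=finder.mark_of(n,"red_wheel"); P[n]=(m[0]["point"][1]*640,m[0]["point"][0]*400)
    X,e=tri(list(C.values()),list(P.values())); q=X-seat; print(P,X,e,"in seat frame",q@a,q@u,q[2])
    if k==0: first=I["scene"]
d=cv2.absdiff(first,I["scene"])[80:200,270:430]; print("max motion diff",d.max(), (d>40).sum())
w=finder.mark_of("wrist","red_wheel") if imaging.camera("wrist") is not None else 0
cv2.imwrite("pics/s8.png",cv2.resize(I["scene"][80:200,270:430,::-1],(800,600),interpolation=cv2.INTER_CUBIC))
```

```text
17.0667 [ 0.59404359 -0.2274936   0.37134559] [-0.06965991  0.03011353  1.12155973] 0.04691264369446142
{'scene': (329.792, 151.2), 'top': (414.528, 181.07999999999998)} [ 0.58997349 -0.21571107  0.19244332] [0.0006309318588685015, 0.0006309318588684616] in seat frame -0.010218546598195814 0.008477320935833312 -0.057556680191189036
{'scene': (330.112, 152.8), 'top': (415.104, 179.6)} [ 0.59317902 -0.21959843  0.1861378 ] [0.001707846723380632, 0.0017078467233806302] in seat frame -0.00556070063199241 0.0065559792644027315 -0.0638621988401887
max motion diff 160 73
```

View pics/s8.png

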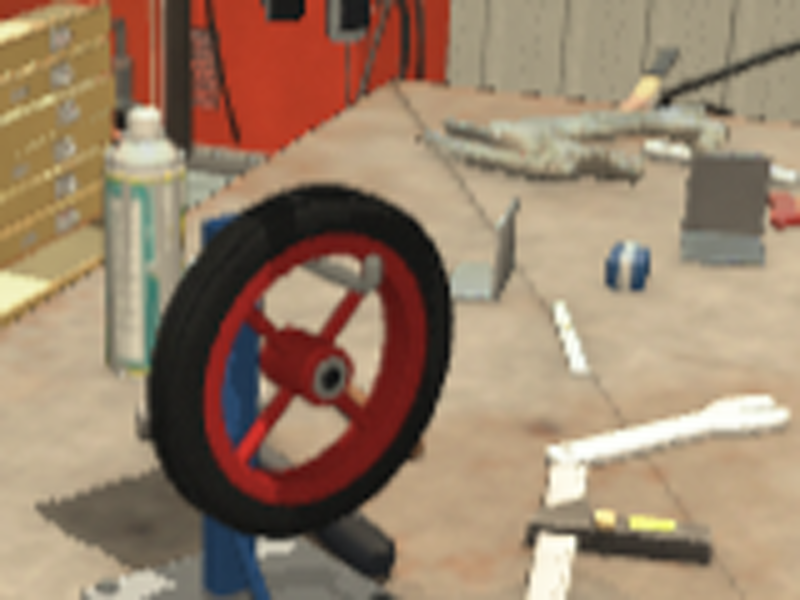

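The wheel hangs on the arm by the inside of its rim, with the hook end in front at (372,270) and the gripper clear above. I'll let it settle and check stillness.

Request:
arm_command(increments=[[0,0,-0.01,0],[0,0,-0.03,0],[0,0,-0.05,0],[0,0,-0.06,0],[0,0,-0.06,0],[0,0,-0.06,0],[0,0,-0.06,0],[0,0,-0.06,0],[0,0,-0.06,0],[0,0,-0.06,0]])

```text
clock: 18.4
tool_pos: [0.5936, -0.2273, 0.4112]
tool_rot: [-0.001, 0.858, 0.514, -0.0]
wrist_force: [0.5, 0.1, 0.1]
opening: 0.0472
grasp_force: 0.0
```

Request:
arm_command(increments=[[0,0,0,0],[0,0,0,0],[0,0,0,0],[0,0,0,0],[0,0,0,0],[0,0,0,0],[0,0,0,0],[0,0,0,0],[0,0,0,0],[0,0,0,0]])

```text
clock: 19.23
tool_pos: [0.5936, -0.2273, 0.4121]
tool_rot: [0.0, 0.858, 0.514, -0.0]
wrist_force: [0.1, -0.5, -0.4]
opening: 0.0471
grasp_force: 0.0
```

Request:
arm_command(increments=[[0,0,0,0],[0,0,0,0],[0,0,0,0],[0,0,0,0],[0,0,0,0],[0,0,0,0],[0,0,0,0],[0,0,0,0],[0,0,0,0],[0,0,0,0]])

```text
clock: 20.07
tool_pos: [0.5936, -0.2273, 0.4121]
tool_rot: [0.0, 0.858, 0.514, -0.0]
wrist_force: [0.1, 0.7, -0.6]
opening: 0.0473
grasp_force: 0.0
```

```bash
cat > g.py <<'E'
from h import *
C={n:cam(n) for n in ["scene","top"]}; seat=np.array([.595,-.228,.25]); a=np.array([np.cos(.49),-np.sin(.49),0]);u=np.array([-a[1],a[0],0])
I=[imaging.camera("scene").astype(int) for _ in range(16)]
print("diff to first:",[int((abs(i-I[0])[80:200,295:365].max(2)>25).sum()) for i in I])
imaging.camera("top")
for t in ["red_wheel","yellow_wheel"]:
    P=[];
    for n in C:
        m=finder.mark_of(n,t); P.append((m[0]["point"][1]*640,m[0]["point"][0]*400) if m else None)
    if all(P): X,e=tri(list(C.values()),P); q=X-seat; print(t,X,e,q@a,q@u,q[2])
s=status.read_state(); print(s["clock"],s["wrist_force"])
E
python3 g.py
```

```text
diff to first: [0, 0, 0, 0, 0, 0, 0, 0, 0, 0, 0, 0, 0, 0, 0, 0]
red_wheel [ 0.59654059 -0.22532647  0.1872265 ] [0.002348929903393161, 0.002348929903393361] 0.00010108343323831476 0.0030839866168078773 -0.06277349807816351
yellow_wheel [0.46270273 0.21849787 0.11109199] [0.0010568536791075412, 0.0010568536791076015] -0.32686368291730306 0.3316972189531955 -0.13890800674017706
21.1167 [ 0.14772278 -0.36027861 -0.17199858]
```

The red wheel is still and within tolerance, and the yellow wheel hasn't moved, so I'm handing the job in.

```bash
python3 -c "
from cell import r
print(r.finish_job())"
```

```text
the job is handed in; nothing more can be done
None
```

The red wheel hangs still on the hook's arm, hub measured about 63 mm below the seat and 3 mm to the side; the gripper is clear, the yellow wheel stands untouched, and I handed the job in at about 21 s (no verdict was returned).

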